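# Unnest the clay pots onto their saucers

### The job

The four clay flower pots are nested in one another. Take the nest apart and stand each pot upright in the saucer of its own size, the largest pot in the largest saucer and so on down to the smallest, foot flat on the saucer's floor. The clay chips easily: set the pots down, do not drop them or tip them over.

Things in the scene. Friction and masses are not known exactly. Their poses are not given: they have to be found in the camera images.
- pot_largest: largest of four round hollow terracotta flower pots, 62 mm high: upright top collar 70 mm outside, 18 mm high, 8.5 mm thick; below it the body tapers from 58 mm to a flat foot of 50 mm. Origin: centre of the underside; z: axis, towards the mouth. Starts on the table with the other three nested in it. About 160 g.
- pot_second: second largest of four round hollow terracotta flower pots, 54 mm high: upright top collar 60 mm outside, 16 mm high, 8.5 mm thick; below it the body tapers from 48 mm to a flat foot of 40 mm. Origin: centre of the underside; z: axis, towards the mouth. Starts nested in the largest pot, collar on its rim, origin 24 mm above that pot's; lifts straight out. About 110 g.
- pot_third: third largest of four round hollow terracotta flower pots, 46 mm high: upright top collar 50 mm outside, 14 mm high, 8.5 mm thick; below it the body tapers from 38 mm to a flat foot of 30 mm. Origin: centre of the underside; z: axis, towards the mouth. Starts nested in the second largest pot, collar on its rim, origin 22 mm above that pot's; lifts straight out. About 70 g.
- pot_smallest: smallest of four round hollow terracotta flower pots, 38 mm high: upright top collar 40 mm outside, 12 mm high, 8.5 mm thick; below it the body tapers from 28 mm to a flat foot of 20 mm. Origin: centre of the underside; z: axis, towards the mouth. Starts nested in the third largest pot, collar on its rim, origin 20 mm above that pot's; lifts straight out. About 40 g.
- saucer_largest: largest of four round terracotta saucers, for the largest pot; loose, flat on the table: 72 mm outside at the lip, 11 mm high; floor 4 mm thick, recess 60 mm across at the floor, 64 mm at the lip: 5 mm of play round the pot's foot. Origin: centre of the underside; z up.
- saucer_second: second largest of four round terracotta saucers, for the second largest pot; loose, flat on the table: 62 mm outside at the lip, 11 mm high; floor 4 mm thick, recess 50 mm across at the floor, 54 mm at the lip: 5 mm of play round the pot's foot. Origin: centre of the underside; z up.
- saucer_third: third largest of four round terracotta saucers, for the third largest pot; loose, flat on the table: 52 mm outside at the lip, 11 mm high; floor 4 mm thick, recess 40 mm across at the floor, 44 mm at the lip: 5 mm of play round the pot's foot. Origin: centre of the underside; z up.
- saucer_smallest: smallest of four round terracotta saucers, for the smallest pot; loose, flat on the table: 42 mm outside at the lip, 11 mm high; floor 4 mm thick, recess 30 mm across at the floor, 34 mm at the lip: 5 mm of play round the pot's foot. Origin: centre of the underside; z up.
Things that resemble listed ones, but are neither listed nor needed, are in the scene too. Leave any black look-alike of the pot_smallest alone. Leave any yellow look-alike of the pot_largest alone.

How it is judged:
At the end, for the whole second after the job is handed in: Each of the four pots stands upright (within 0.1 rad) on the floor of the saucer of its own size rank (axes within 9 mm, foot within 3 mm of the 4 mm high floor), the saucers lie flat on the table, and all pots are at rest and released (horizontal distance between pot_largest and saucer_largest below 0.009 m and z of pot_largest in the frame of saucer_largest below 0.007 m and angle between each of pot_largest, saucer_largest, pot_second, saucer_second, pot_third, saucer_third, pot_smallest, saucer_smallest's own z axis and vertical below 0.1 rad and height (world z) of each of saucer_largest, saucer_second, saucer_third, saucer_smallest below 0.006 m and linear speed of each of pot_largest, pot_second, pot_third, pot_smallest below 0.02 m/s and contact force between the fingers and pot_largest below 0.05 N and horizontal distance between pot_second and saucer_second below 0.009 m and z of pot_second in the frame of saucer_second below 0.007 m and contact force between the fingers and pot_second below 0.05 N and horizontal distance between pot_third and saucer_third below 0.009 m and z of pot_third in the frame of saucer_third below 0.007 m and contact force between the fingers and pot_third below 0.05 N and horizontal distance between pot_smallest and saucer_smallest below 0.009 m and z of pot_smallest in the frame of saucer_smallest below 0.007 m and contact force between the fingers and pot_smallest below 0.05 N); the robot touches nothing.
It fails at once if a pot is dropped (no pot is held, yet one moves faster than 0.6 m/s, as after falling 2 cm) (contact force between each of the arm, the fingers and pot_largest below 0.01 N and contact force between each of the arm, the fingers and pot_second below 0.01 N and contact force between each of the arm, the fingers and pot_third below 0.01 N and contact force between each of the arm, the fingers and pot_smallest below 0.01 N and linear speed of any of pot_largest, pot_second, pot_third, pot_smallest above 0.6 m/s).
It fails at once if a pot is tipped over (more than 45 degrees) (angle between any of pot_largest, pot_second, pot_third, pot_smallest's own z axis and vertical above 0.785 rad).
It also fails if it takes over 107 s, if anything falls off the work surface, if the arm or the gripper's body presses on something with over 40 N, if the wrist force passes 120 N, or if a joint passes its speed limit or range.

### The arm

A 6-joint arm with a two-finger parallel gripper is mounted at the origin on a cart in front of the work surface, level with it; the furniture and walls round the work are solid. World frame = base frame: x ahead of the robot, y to its left, z up, the work surface at z = 0. Lengths are in m, angles in rad, forces in N, time in s.
With the tool pointing down it reaches from about 0.35 to 0.925 m from the base axis. Payload 6.4 kg.
Tool frame: the origin (TCP) lies midway between the tips of the shut fingers; the grasp point (between the pads) lies 19 mm behind it; z points along the fingers, y is the line along which they close (so a half turn about z gives the same grasp; the last joint's range is limited). The gripper opens to 94 mm and grips with 3 to 60 N. Pads are 16 mm wide; open, the fingers measure 119 mm over their backs; the gripper's body (75 mm by 177 mm) begins 78 mm behind the grasp point.
Start: joints at [0.937, 0.245, 1.558, -0, 1.339, -0.174], TCP at [0.288, 0.583, 0.205] pointing down, gripper open.
Joint ranges: [-3.13, 3.13], [-1.02, 2.26], [0.13, 2.54], [-0.95, 4.09], [0.21, 2.88], [-2.74, 2.74]. Speed limits (rad/s): [2.57, 2.57, 3.14, 3.14, 3.14, 3.14].

### API

Orientations are given as [roll, pitch, yaw] about the fixed x, y, z axes, in that order (R = Rz(yaw) Ry(pitch) Rx(roll)).
In Python, from bench import ctrl gives the robot as it stands. The module is installed in compiled form; this text tells all that it offers.
- The arm moves only by the shell command python3 -m handwheel 'ROWS'. ROWS is a JSON object whose one key "targets" holds a list of rows, each an object with "linear": the shift along the tool's x, y, z in mm, a list of three; "turn": the turn about the tool's z in degrees; "grip": the finger opening in mm, from 0 to 94. A call has 1 to 8 rows; each row shifts and turns the commanded pose from where the row before left it, along the tool's axes as they then stand; what a row does not reach is not made up. A row lasts 1/8 s, in which the tool goes at most 62.5 mm and 10.7 degrees, less where a joint would pass 70% of its speed; a pose out of reach is approached as far as the arm can. A call with a gripper value outside its range is refused whole. The fingers move at their own pace and stop on an object; the grip force is fixed at half the most. Time passes only in rows, so rows that do not move let the fingers close. It gives the time, the measured TCP pose, the force, the opening and the grip force at its end, in the units of the state.
- ctrl.state(): the state, without advancing time (a new reading comes with each control period).
- ctrl.capture(name): name is "scene" or "top" or "wrist"; returns the picture (420x560x3 uint8, blue, green, red); there is no depth.
- ctrl.camera_info(name): a dict with "camera_matrix" (3x3 intrinsics, pixels), "k1" (the pictures are not rectified: a ray, as slopes to the right and down, at radius r is drawn at 1 + k1 r^2 times it, then the intrinsics apply), "R" (3x3) and "t" (3): a world point X has camera coordinates R X + t. Camera axes: x right, y down, z forward; pixel columns grow to the right and rows downward; lengths in m; the calibration is good to about 2 mm. A picture is of the moment at which its call begins: read the wrist's pose just before it. camera_info takes no time and is no camera call; for the wrist camera it gives the pose at the moment of the call.
- ctrl.hand_in(): hands the job in; it is judged then, once.
The state is a dict: "time": time; "joints": joint angles; "dq": joint speeds; "tau": joint torques, N m; "eef_pos": TCP position; "eef_rot": TCP orientation; "ft_force": force on the tool from outside, world axes, zero at the start; "torque": the same for the moment, N m; "width": finger opening in m; "grasp_force": force on a finger pad.
Only numpy, scipy, OpenCV 4.12 (cv2) and the standard library are available. Lean on these libraries where they do the work, as an engineer would, in place of code of your own. Each camera call takes 0.05 s, during which the arm holds its last target. There are 200 camera calls.

## Working session

There is one attempt and no reset: what is moved stays moved. The work goes in short steps, Python scripts to look and compute and a shell command to move; the robot and the scene stay as the last step left them, time stands still between calls to the robot, and variables do not carry over. Pictures are saved under pics/ and viewed, at most 14 in all, crops included, and the job is handed in when it is done.

```bash
mkdir -p pics; python3 - <<'E'
from bench import ctrl
import cv2
for n in ("scene","top"):
    im=ctrl.capture(n); cv2.imwrite(f"pics/{n}0.png",cv2.resize(im,(800,600)))
    i=ctrl.camera_info(n); print(n,i)
print(ctrl.state())
E
```

```text
scene {'camera_matrix': array([[470.44130744,   0.        , 274.81150544],
       [  0.        , 470.44130744, 210.82438922],
       [  0.        ,   0.        ,   1.        ]]), 'k1': -0.09314371212175106, 'R': array([[ 0.79196976, -0.61033189, -0.01669976],
       [-0.43501772, -0.5448668 , -0.71685406],
       [ 0.42841975,  0.57499144, -0.69702322]]), 't': array([-0.48281921,  0.25466019,  0.72283591])}
top {'camera_matrix': array([[421.23226492,   0.        , 280.15764125],
       [  0.        , 421.23226492, 208.77115048],
       [  0.        ,   0.        ,   1.        ]]), 'k1': -0.10500361796910036, 'R': array([[-0.01175838, -0.99991496,  0.00564055],
       [-0.99062425,  0.01088092, -0.13618075],
       [ 0.1361078 , -0.00718893, -0.99066795]]), 't': array([-0.08635266,  0.54018496,  0.83452732])}
{'time': 0.1, 'joints': array([ 9.36893378e-01,  2.45704655e-01,  1.55884080e+00, -7.27328201e-06,
        1.33870818e+00, -1.74115777e-01]), 'dq': array([ 0.00024422, -0.00131379, -0.00255196,  0.00132366, -0.00128872,
        0.0006802 ]), 'tau': array([ 1.14292260e-05, -4.16915202e+01, -3.15526092e+01,  6.86805742e-02,
        3.09611438e-02, -3.82254655e-05]), 'eef_pos': array([0.28813499, 0.5820669 , 0.20450846]), 'eef_rot': array([-3.13995556e+00, -2.80774613e-04,  2.68180693e+00]), 'ft_force': array([-0.71066136,  0.76890164, -0.50679942]), 'torque': array([0.03483945, 0.06248695, 0.00387832]), 'grasp_force': 0.0, 'width': 0.09401755765487298}
```

View pics/top0.png

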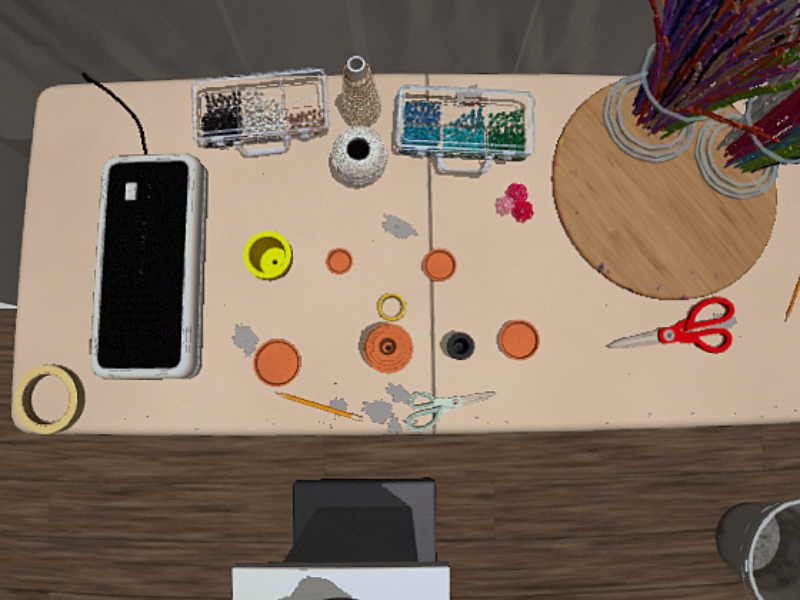

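View pics/scene0.png

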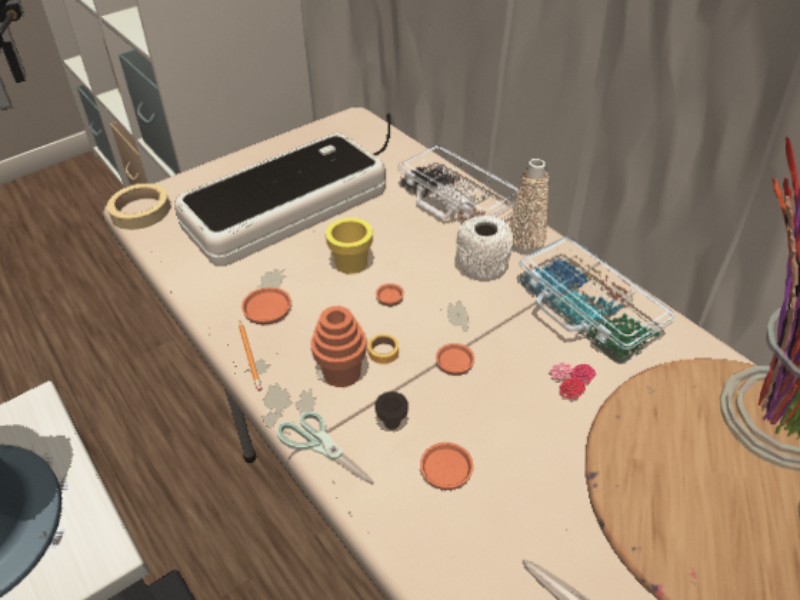

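The top view shows the nest (387,347), four saucers: (277,362), (519,340), (439,265), (339,261), plus the decoys (yellow pot, black pot, rings). The scene view agrees, and the arm is out of both pictures. Next I'll measure all of these in both cameras.

```bash
cat > h.py <<'E'
from bench import ctrl
import cv2, numpy as np
def ray2w(info,px,z):
    K=info["camera_matrix"]; D=np.array([info["k1"],0,0,0.])
    n=cv2.undistortPoints(np.array(px,float).reshape(-1,1,2),K,D)[:,0]
    d=np.c_[n,np.ones(len(n))]@info["R"]; c=-info["R"].T@info["t"]
    return c+d*((z-c[2])/d[:,2])[:,None]
def blobs(name,z,amin=150):
    im=ctrl.capture(name); i=ctrl.camera_info(name)
    h=cv2.cvtColor(im,cv2.COLOR_BGR2HSV)
    m=cv2.inRange(h,(3,120,90),(14,255,255))
    cs,_=cv2.findContours(cv2.morphologyEx(m,cv2.MORPH_OPEN,np.ones((3,3))),cv2.RETR_EXTERNAL,cv2.CHAIN_APPROX_NONE)
    out=[]
    for c in cs:
        if cv2.contourArea(c)<amin: continue
        w=ray2w(i,c[:,0],z)[:,:2]
        (cx,cy),r=cv2.minEnclosingCircle(w.astype(np.float32))
        e=cv2.fitEllipse(w.astype(np.float32)*1000)
        out.append((c[:,0].mean(0).round(),np.round([cx*1000,cy*1000,r*2000],1),np.round([*e[0],*e[1]],1)))
    return im,out
E
python3 - <<'E'
from h import *
for n in ("top","scene"):
    im,o=blobs(n,0.011)
    print(n); [print(*x) for x in o]
    c=im[205:275,230:350] if n=="top" else im[205:275,200:300]
    cv2.imwrite(f"pics/{n}1.png",cv2.resize(c,None,fx=6,fy=6,interpolation=cv2.INTER_CUBIC))
E
```

```text
top
[192. 253.] [449.2  93.2  69.7] [450.1  92.8  61.6  65. ]
[271. 243.] [469.6 -72.4  73.7] [469.7 -72.8  71.2  71.6]
[362. 237.] [ 479.5 -267.8   60.6] [ 480.2 -265.2   53.2   56.6]
[307. 185.] [ 593.7 -151.4   51.4] [ 593.4 -150.6   45.5   49.7]
[237. 182.] [601.2  -0.7  40.4] [ 6.012e+02 -6.000e-01  3.790e+01  3.900e+01]
scene
[312. 326.] [ 477.8 -271.6   61.4] [ 477.9 -271.5   58.1   59.8]
[318. 251.] [ 592.7 -157.2   53. ] [ 592.2 -156.3   47.6   50.8]
[237. 242.] [483.9 -39.3 144.3] [487.  -39.7  67.7 141.7]
[186. 213.] [447.5  86.2  73.4] [447.7  86.2  67.2  71.1]
[273. 205.] [599.1  -6.2  43.8] [599.6  -5.7  36.4  41.7]
```

View pics/top1.png

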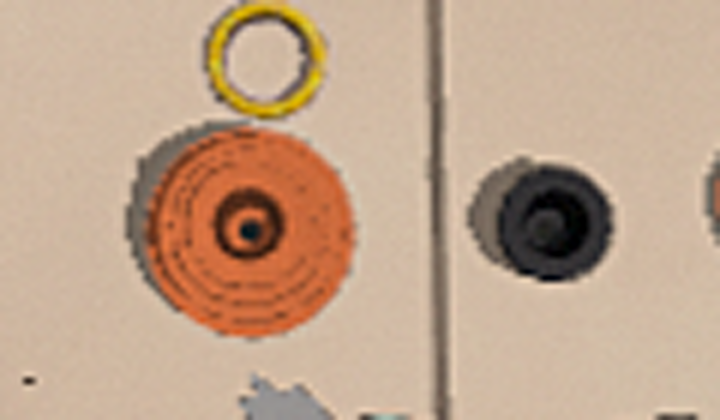

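View pics/scene1.png

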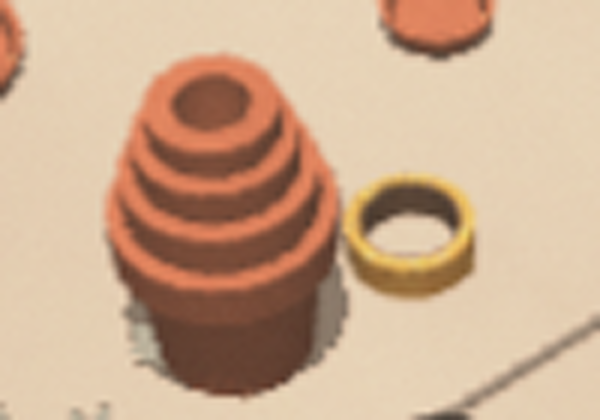

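The crops put the nest's mouth at top pixel (271.7,242.2) and scene pixel (235.2,222.0). The two cameras disagree by about 5 mm in y, so I'll settle that with the wrist camera. First the arm goes over the nest.

```bash
cat >> h.py <<'E'
def st():
    s=ctrl.state(); print("t",round(s["time"],2),"tcp",np.round(s["eef_pos"]*1000,1),"rpy",np.round(s["eef_rot"],3),"q",np.round(s["joints"],2),"w",round(s["width"]*1000,1),"f",np.round(s["ft_force"],1),"g",round(s["grasp_force"],1)); return s
def go(x,y,z):
    "shift in tool axes (mm) to world target mm"
    from scipy.spatial.transform import Rotation as Ro
    s=st(); R=Ro.from_euler("xyz",s["eef_rot"]).as_matrix()
    print("tool shift",np.round(R.T@(np.array([x,y,z])-s["eef_pos"]*1000),1))
E
python3 - <<'E'
from h import *
a=ctrl.camera_info("top");b=ctrl.camera_info("scene")
A=ray2w(a,[[271.7,242.2]],.104)[0];B=ray2w(b,[[235.2,222.0]],.104)[0];print(A,B)
go(470,-70,205)
print(ctrl.camera_info("wrist"))
E
```

```text
[ 0.46639929 -0.07527258  0.104     ] [ 0.46662963 -0.07716178  0.104     ]
t 0.2 tcp [288.2 582.2 204.8] rpy [-3.14  -0.     2.682] q [ 0.94  0.25  1.56  0.    1.34 -0.17] w 93.9 f [-0.2 -1.  -0.5] g 0.0
tool shift [-4.523e+02 -5.038e+02  3.000e-01]
{'camera_matrix': array([[360.57056041,   0.        , 279.08031836],
       [  0.        , 360.57056041, 217.86603782],
       [  0.        ,   0.        ,   1.        ]]), 'k1': -0.0741874112609479, 'R': array([[ 4.44006817e-01,  8.96023335e-01, -3.59116429e-04],
       [ 8.70199829e-01, -4.31114887e-01,  2.38520884e-01],
       [ 2.13565457e-01, -1.06217401e-01, -9.71137302e-01]]), 't': array([-0.6501337 , -0.02393602,  0.3891755 ])}
```

```bash
python3 -m handwheel '{"targets":[{"linear":[0,0,0],"turn":10.6,"grip":94},{"linear":[0,0,0],"turn":10.6,"grip":94},{"linear":[0,0,0],"turn":10.6,"grip":94},{"linear":[0,0,0],"turn":10.6,"grip":94},{"linear":[0,0,0],"turn":10.6,"grip":94},{"linear":[0,0,0],"turn":10.6,"grip":94},{"linear":[-56,17.7,0],"turn":0,"grip":94},{"linear":[-56,17.7,0],"turn":0,"grip":94}]}'
python3 -m handwheel '{"targets":[{"linear":[-56,17.7,0],"turn":0,"grip":94},{"linear":[-56,17.7,0],"turn":0,"grip":94},{"linear":[-56,17.7,0],"turn":0,"grip":94},{"linear":[-56,17.7,0],"turn":0,"grip":94},{"linear":[-56,17.7,0],"turn":0,"grip":94},{"linear":[-56,17.7,0],"turn":0,"grip":94},{"linear":[-56,17.7,0],"turn":0,"grip":94},{"linear":[-56,17.7,0],"turn":0,"grip":94}]}'
python3 -m handwheel '{"targets":[{"linear":[-56,17.7,0],"turn":0,"grip":94},{"linear":[-56,17.7,0],"turn":0,"grip":94},{"linear":[0,0,0],"turn":0,"grip":94},{"linear":[0,0,0],"turn":0,"grip":94}]}'
python3 - <<'E'
from h import *
st()
im,o=blobs("wrist",0.011)
[print(*x) for x in o]
cv2.imwrite("pics/w1.png",cv2.resize(im,(800,600)))
st()
E
```

```text
time: 1.2
eef_pos: [0.324, 0.4693, 0.205]
eef_rot: [-3.141, 0.001, 1.573]
ft_force: [0.7, 0.2, 1.2]
width: 0.0939
grasp_force: 0.0
time: 2.2
eef_pos: [0.4662, 0.0208, 0.2056]
eef_rot: [3.141, -0.0, 1.572]
ft_force: [0.1, 0.5, -0.4]
width: 0.094
grasp_force: 0.0
time: 2.7
eef_pos: [0.5011, -0.0889, 0.2051]
eef_rot: [-3.141, -0.001, 1.572]
ft_force: [0.0, 0.7, 0.2]
width: 0.0934
grasp_force: 0.0
t 2.7 tcp [501.1 -88.9 205.1] rpy [-3.141e+00 -1.000e-03  1.572e+00] q [-0.4  -0.09  1.91  0.    1.32 -0.4 ] w 93.4 f [0.  0.7 0.2] g 0.0
[361. 252.] [ 592.9 -150.7   50.7] [ 589.5 -149.4   41.3   50.9]
[241. 190.] [461.  -80.6  80.2] [460.8 -80.6  78.1  78.8]
[376. 117.] [597.   -3.5  38.4] [597.8  -1.6  31.2  34.1]
[172.  52.] [397.   56.5  47. ] [395.6  56.3   6.7  61.7]
[227.  23.] [449.5  86.7  62.2] [449.2  83.3  49.1  60.7]
t 2.75 tcp [501.1 -88.3 205.2] rpy [-3.141e+00 -1.000e-03  1.573e+00] q [-0.4  -0.09  1.91  0.    1.32 -0.4 ] w 93.9 f [0.2 0.3 0.2] g 0.0
```

View pics/w1.png

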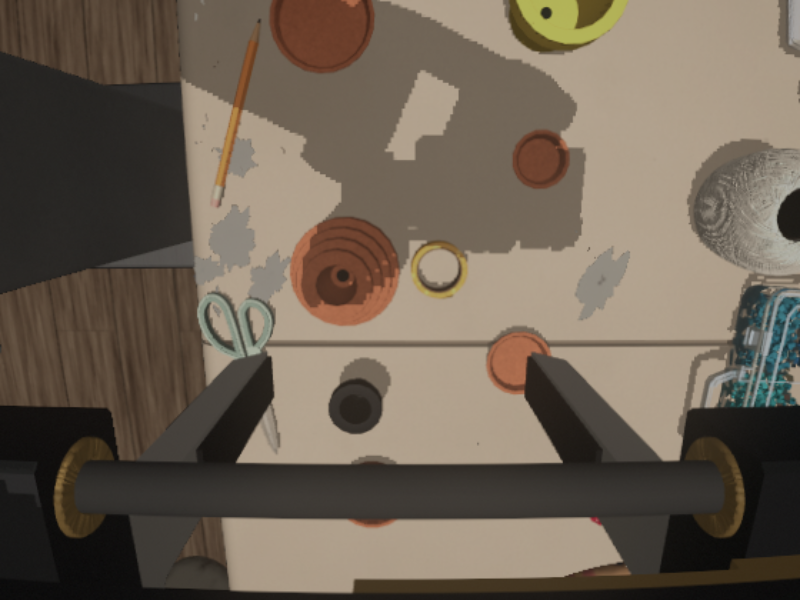

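The wrist view shows the nest at (345,270) with its mouth at about (338,284), the smallest saucer at (541,159), the third saucer at (518,361) partly behind a finger, and the largest saucer at the top edge (323,20). I'll enlarge the nest and the smallest saucer.

```bash
python3 - <<'E'
from h import *
im=cv2.imread("pics/w1.png")
a=im[215:325,290:400]; b=im[120:200,500:580]
a=cv2.resize(a,(400,400),interpolation=cv2.INTER_CUBIC); b=cv2.resize(b,(400,400),interpolation=cv2.INTER_CUBIC)
cv2.imwrite("pics/w1c.png",cv2.convertScaleAbs(np.hstack([a,b]),alpha=1.6))
E
```

```text
(no output)
```

View pics/w1c.png

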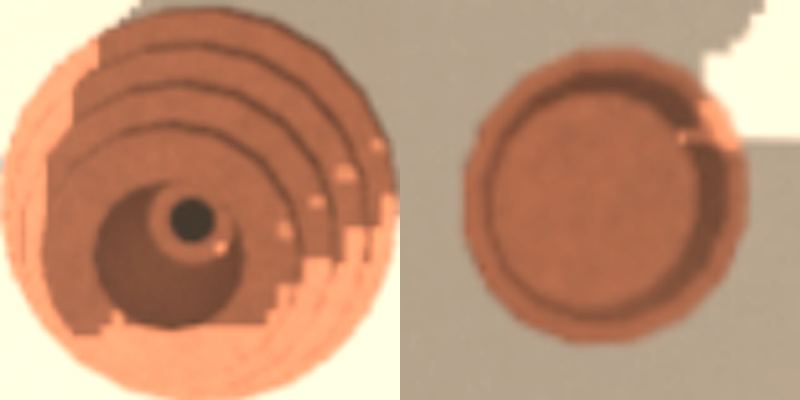

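```bash
python3 - <<'E'
from h import *
i=ctrl.camera_info("wrist")
print(ray2w(i,[[235.5,199.4]],.104),ray2w(i,[[378.8,111.4]],.011))
go(466,-76,94)
E
```

```text
[[ 0.46646323 -0.07237885  0.104     ]] [[6.01006464e-01 2.05472570e-04 1.10000000e-02]]
t 2.75 tcp [501.1 -88.3 205.2] rpy [-3.141e+00 -1.000e-03  1.573e+00] q [-0.4  -0.09  1.91  0.    1.32 -0.4 ] w 93.9 f [0.2 0.3 0.2] g 0.0
tool shift [ 12.3 -35.  111.2]
```

```bash
python3 -m handwheel '{"targets":[{"linear":[13.5,-34.5,0],"turn":0,"grip":60},{"linear":[0,0,40],"turn":0,"grip":60},{"linear":[0,0,40],"turn":0,"grip":60},{"linear":[0,0,25],"turn":0,"grip":60},{"linear":[0,0,5.7],"turn":0,"grip":60},{"linear":[0,0,0],"turn":0,"grip":50},{"linear":[0,0,0],"turn":0,"grip":34},{"linear":[0,0,0],"turn":0,"grip":34}]}'
python3 -m handwheel '{"targets":[{"linear":[0,0,0],"turn":0,"grip":34},{"linear":[0,0,0],"turn":0,"grip":34}]}'
python3 -c "
from h import *
st()"
```

```text
time: 3.75
eef_pos: [0.4679, -0.0761, 0.0961]
eef_rot: [3.139, 0.001, 1.572]
ft_force: [0.3, 0.1, 2.6]
width: 0.0386
grasp_force: 30.0
time: 4.0
eef_pos: [0.4679, -0.0761, 0.0961]
eef_rot: [3.14, 0.0, 1.572]
ft_force: [-0.2, 1.8, 6.1]
width: 0.0384
grasp_force: 30.0
t 4.0 tcp [467.9 -76.1  96.1] rpy [3.14  0.    1.572] q [-0.4  -0.04  2.08  0.    1.1  -0.4 ] w 38.4 f [-0.2  1.8  6.1] g 30.0
```

```bash
python3 -m handwheel '{"targets":[{"linear":[0,0,-5],"turn":0,"grip":34},{"linear":[0,0,-15],"turn":0,"grip":34},{"linear":[0,0,-30],"turn":0,"grip":34},{"linear":[0,0,-30],"turn":0,"grip":34},{"linear":[0,0,0],"turn":0,"grip":34}]}'
python3 - <<'E'
from h import *
st()
for n in ("wrist",):
    im=ctrl.capture(n); cv2.imwrite(f"pics/{n}2.png",cv2.resize(im,(800,600)))
go(600.5,-1.8,110)
E
```

```text
time: 4.62
eef_pos: [0.4687, -0.0766, 0.1778]
eef_rot: [3.136, 0.002, 1.572]
ft_force: [0.2, 0.1, -1.6]
width: 0.0385
grasp_force: 30.0
t 4.62 tcp [468.7 -76.6 177.8] rpy [3.136e+00 2.000e-03 1.572e+00] q [-0.4  -0.15  2.02 -0.    1.27 -0.4 ] w 38.5 f [ 0.2  0.1 -1.6] g 30.0
t 4.67 tcp [467.5 -76.1 175.7] rpy [3.139e+00 1.000e-03 1.572e+00] q [-0.4  -0.15  2.03 -0.    1.27 -0.4 ] w 38.7 f [-0.6 -0.4 -1.2] g 30.0
tool shift [ 74.2 132.9  65.9]
```

View pics/wrist2.png

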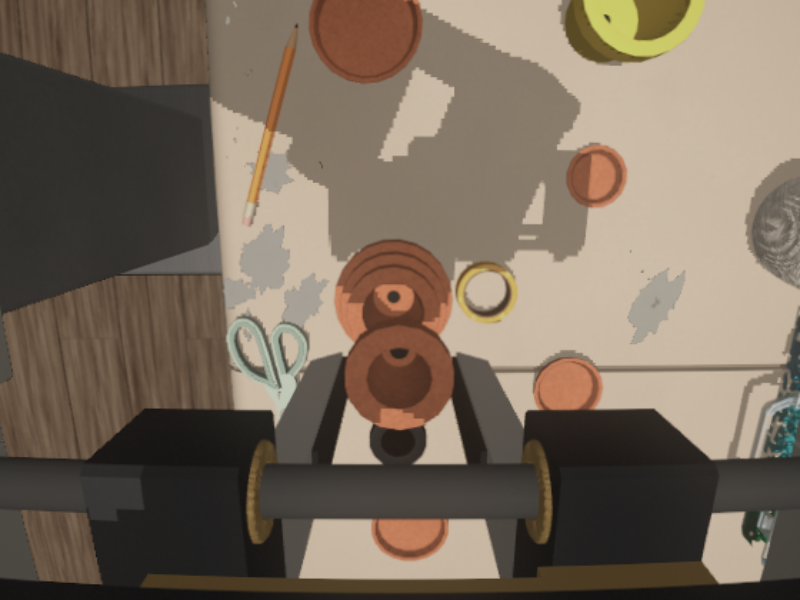

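The smallest pot came out alone and hangs upright, with its rim centred at (399.5,377). The three others are still nested at (393,295). The smallest saucer is at (597,176) and the third at about (567.5,390).

```bash
python3 - <<'E'
from h import *
i=ctrl.camera_info("wrist")
p=lambda u,v,z: print(np.round(ray2w(i,[[u*.7,v*.7]],z)[0]*1000,1))
p(399.5,377,.184);p(597,176,.011);p(567.5,390,.011);p(366,26,.011)
go(600.5,-1,110)
E
```

```text
[467.5 -72.2 184. ]
[5.978e+02 4.000e-01 1.100e+01]
[ 589.7 -149.4   11. ]
[447.6  90.4  11. ]
t 4.67 tcp [467.5 -76.1 175.7] rpy [3.139e+00 1.000e-03 1.572e+00] q [-0.4  -0.15  2.03 -0.    1.27 -0.4 ] w 38.7 f [-0.6 -0.4 -1.2] g 30.0
tool shift [ 75.  132.9  65.9]
```

```bash
python3 -m handwheel '{"targets":[{"linear":[18.2,33.2,0],"turn":0,"grip":34},{"linear":[18.2,33.3,0],"turn":0,"grip":34},{"linear":[18.2,33.3,0],"turn":0,"grip":34},{"linear":[18.1,33.2,0],"turn":0,"grip":34},{"linear":[0,0,40],"turn":0,"grip":34},{"linear":[0,0,40],"turn":0,"grip":34},{"linear":[0,0,30],"turn":0,"grip":34},{"linear":[0,0,0],"turn":0,"grip":34}]}'
python3 - <<'E'
from h import *
st()
a,b=ctrl.capture("scene"),ctrl.capture("top"); st()
cv2.imwrite("pics/p3.png",np.hstack([cv2.resize(a[160:240,225:325],(400,320),interpolation=cv2.INTER_CUBIC),cv2.resize(b[140:220,190:290],(400,320),interpolation=cv2.INTER_CUBIC)]))
E
```

```text
time: 5.68
eef_pos: [0.5963, -0.0024, 0.0603]
eef_rot: [-3.133, -0.002, 1.572]
ft_force: [0.2, 0.8, 0.6]
width: 0.0386
grasp_force: 30.0
t 5.67 tcp [596.3  -2.4  60.3] rpy [-3.133e+00 -2.000e-03  1.572e+00] q [-0.19  0.3   1.78 -0.    1.07 -0.19] w 38.6 f [0.2 0.8 0.6] g 30.0
t 5.78 tcp [599.7  -3.   64.5] rpy [-3.141 -0.     1.572] q [-0.19  0.29  1.78 -0.    1.07 -0.19] w 38.7 f [0.1 0.7 0.2] g 30.0
```

View pics/p3.png

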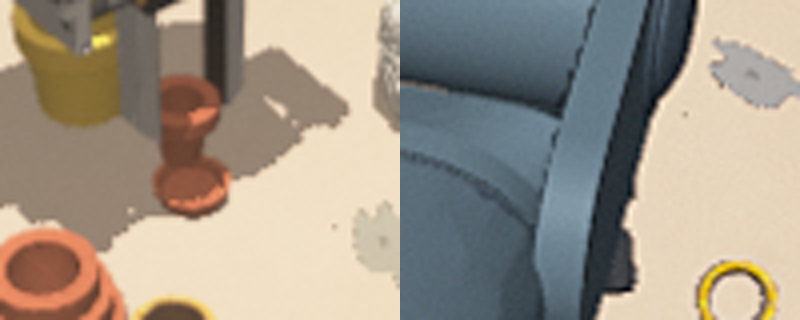

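The scene crop shows the pot hanging just above its saucer, with its mouth at about crop (188,101) and the saucer at (192,187). I'll check the offset numerically in this one camera.

```bash
python3 - <<'E'
from h import *
i=ctrl.camera_info("scene")
p=lambda u,v,z: print(np.round(ray2w(i,[[225+u/4,160+v/4]],z)[0]*1000,1))
p(188,99,.0724);p(192,184,.011)
from scipy.spatial.transform import Rotation as Ro
X=np.array([[.5991,-.006,.0724],[.5991,-.006,.0344],[.5991,-.006,.011]])
q=cv2.projectPoints(X,i["R"],i["t"],i["camera_matrix"],np.array([i["k1"],0,0,0]))[0][:,0]
print((q-[225,160])*4)
E
```

```text
[596.4 -10.2  72.4]
[599.4  -7.5  11. ]
[[187.2606515   92.34988476]
 [188.84535753 149.24587466]
 [189.77919933 182.74827574]]
```

```bash
python3 - <<'E'
from h import *
a=ctrl.capture("scene"); st()
cv2.imwrite("pics/p4.png",cv2.convertScaleAbs(cv2.resize(a[173:215,250:306],(800,600),interpolation=cv2.INTER_CUBIC),alpha=1.5))
E
```

```text
t 5.83 tcp [600.5  -3.1  65.7] rpy [3.14  0.    1.572] q [-0.19  0.29  1.78  0.    1.07 -0.19] w 38.6 f [-1.   0.9  0.3] g 30.0
```

View pics/p4.png

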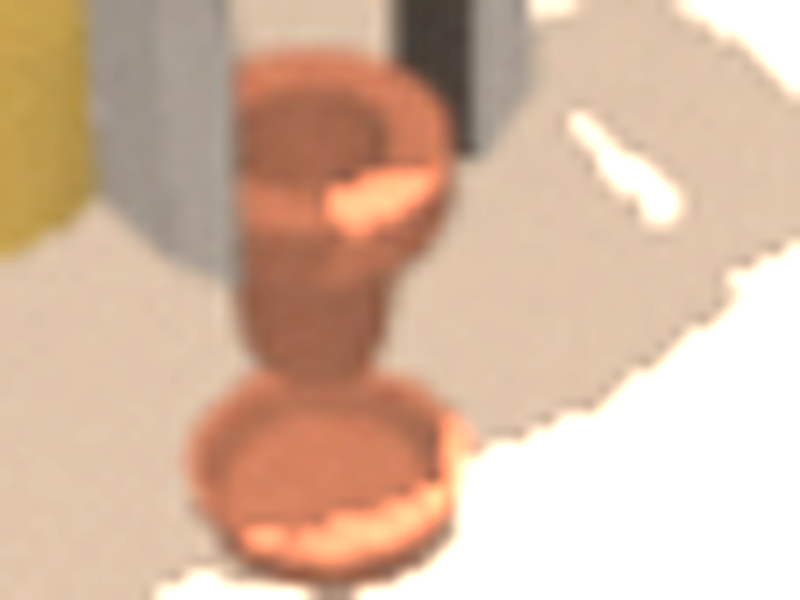

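```bash
python3 - <<'E'
from h import *
i=ctrl.camera_info("scene")
p=lambda u,v,z: print(np.round(ray2w(i,[[u,v]],z)[0]*1000,1))
p(271.3,183.4,.0737);p(272,196.4,.0357);p(273,205.8,.011)
E
```

```text
[596.9  -7.3  73.7]
[599.6  -4.7  35.7]
[599.8  -7.   11. ]
```

```bash
python3 -m handwheel '{"targets":[{"linear":[0,0,10],"turn":0,"grip":34},{"linear":[0,0,8],"turn":0,"grip":34},{"linear":[0,0,6],"turn":0,"grip":34},{"linear":[0,0,3],"turn":0,"grip":34},{"linear":[0,0,0],"turn":0,"grip":34},{"linear":[0,0,0],"turn":0,"grip":34}]}'
```

```text
time: 6.58
eef_pos: [0.6001, -0.003, 0.038]
eef_rot: [3.141, 0.0, 1.572]
ft_force: [0.4, 0.3, 0.5]
width: 0.0384
grasp_force: 30.0
```

```bash
python3 -m handwheel '{"targets":[{"linear":[0,0,1.5],"turn":0,"grip":34},{"linear":[0,0,1],"turn":0,"grip":34},{"linear":[0,0,0.7],"turn":0,"grip":34},{"linear":[0,0,0],"turn":0,"grip":34}]}'
python3 -m handwheel '{"targets":[{"linear":[0,0,0.6],"turn":0,"grip":34},{"linear":[0,0,0],"turn":0,"grip":34}]}'
```

```text
time: 7.08
eef_pos: [0.5998, -0.003, 0.0345]
eef_rot: [-3.141, -0.0, 1.572]
ft_force: [0.5, -0.2, -0.0]
width: 0.0387
grasp_force: 30.0
time: 7.32
eef_pos: [0.6, -0.003, 0.0342]
eef_rot: [3.142, 0.0, 1.572]
ft_force: [-0.1, -0.0, 1.9]
width: 0.0383
grasp_force: 30.0
```

```bash
python3 -m handwheel '{"targets":[{"linear":[0,0,0.6],"turn":0,"grip":34},{"linear":[0,0,0],"turn":0,"grip":34}]}'
python3 -m handwheel '{"targets":[{"linear":[0,0,0.5],"turn":0,"grip":34},{"linear":[0,0,0],"turn":0,"grip":34}]}'
```

```text
time: 7.58
eef_pos: [0.6, -0.003, 0.0341]
eef_rot: [-3.141, 0.0, 1.572]
ft_force: [-2.4, 0.9, 4.7]
width: 0.0387
grasp_force: 30.0
time: 7.82
eef_pos: [0.6001, -0.003, 0.0341]
eef_rot: [-3.141, 0.0, 1.572]
ft_force: [-4.0, -0.4, 8.4]
width: 0.0382
grasp_force: 30.0
```

```bash
python3 -m handwheel '{"targets":[{"linear":[0,0,0],"turn":0,"grip":44},{"linear":[0,0,0],"turn":0,"grip":64},{"linear":[0,0,-10],"turn":0,"grip":70},{"linear":[0,0,-45],"turn":0,"grip":70},{"linear":[0,0,-60],"turn":0,"grip":70},{"linear":[-18.3,-33.2,0],"turn":0,"grip":70},{"linear":[-18.3,-33.2,0],"turn":0,"grip":70},{"linear":[-18.2,-33.3,0],"turn":0,"grip":70}]}'
python3 -m handwheel '{"targets":[{"linear":[-18.2,-33.3,0],"turn":0,"grip":70},{"linear":[0,0,30],"turn":0,"grip":70},{"linear":[0,0,25],"turn":0,"grip":70},{"linear":[0,0,6],"turn":0,"grip":70},{"linear":[0,0,0],"turn":0,"grip":70},{"linear":[0,0,0],"turn":0,"grip":70}]}'
python3 - <<'E'
from h import *
st(); a=ctrl.capture("scene"); cv2.imwrite("pics/s5.png",cv2.resize(a,(800,600)))
E
```

```text
time: 8.82
eef_pos: [0.4995, -0.0584, 0.1486]
eef_rot: [3.14, 0.001, 1.572]
ft_force: [0.0, 0.0, -0.5]
width: 0.0699
grasp_force: 0.0
time: 9.57
eef_pos: [0.4679, -0.0764, 0.0881]
eef_rot: [3.14, 0.001, 1.572]
ft_force: [0.5, -0.6, 0.2]
width: 0.0698
grasp_force: 0.0
t 9.57 tcp [467.9 -76.4  88.1] rpy [3.140e+00 1.000e-03 1.572e+00] q [-0.4  -0.03  2.09  0.    1.08 -0.4 ] w 69.8 f [ 0.5 -0.6  0.2] g 0.0
```

View pics/s5.png

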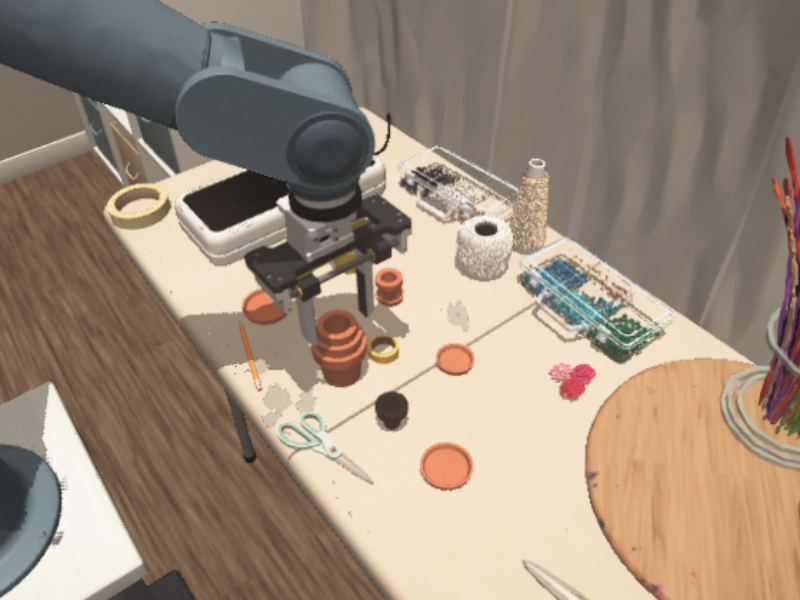

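The smallest pot stands in its saucer at (389,288), and the open fingers straddle the nest. Next I grip the third pot.

```bash
python3 -m handwheel '{"targets":[{"linear":[0,0,5],"turn":0,"grip":70},{"linear":[0,0,2.6],"turn":0,"grip":60},{"linear":[0,0,0],"turn":0,"grip":44},{"linear":[0,0,0],"turn":0,"grip":44},{"linear":[0,0,0],"turn":0,"grip":44}]}'
python3 -m handwheel '{"targets":[{"linear":[0,0,-5],"turn":0,"grip":44},{"linear":[0,0,-15],"turn":0,"grip":44},{"linear":[0,0,-35],"turn":0,"grip":44},{"linear":[0,0,-20],"turn":0,"grip":44},{"linear":[0,0,0],"turn":0,"grip":44},{"linear":[0,0,0],"turn":0,"grip":44}]}'
python3 - <<'E'
from h import *
st(); a=ctrl.capture("wrist"); cv2.imwrite("pics/w6.png",cv2.resize(a,(800,600)))
E
```

```text
time: 10.25
eef_pos: [0.4669, -0.0761, 0.0792]
eef_rot: [-3.142, -0.0, 1.572]
ft_force: [-0.4, -0.3, -1.7]
width: 0.0489
grasp_force: 29.8
time: 11.0
eef_pos: [0.4666, -0.076, 0.1538]
eef_rot: [-3.141, -0.0, 1.572]
ft_force: [0.5, 0.6, -1.2]
width: 0.0492
grasp_force: 29.8
t 11.0 tcp [466.6 -76.  153.8] rpy [-3.141 -0.     1.572] q [-0.4  -0.13  2.04 -0.    1.22 -0.4 ] w 49.2 f [ 0.5  0.6 -1.2] g 29.8
```

View pics/w6.png

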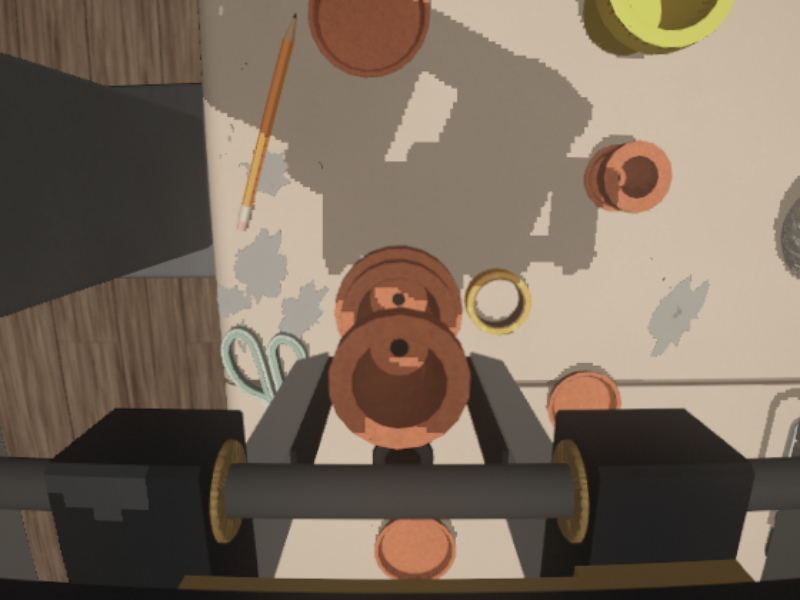

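The third pot is held upright alone, leaving two nested. Next I take it to the third saucer.

```bash
python3 -m handwheel '{"targets":[{"linear":[-20,32,0],"turn":0,"grip":44},{"linear":[-20,32,0],"turn":0,"grip":44},{"linear":[-19,31,0],"turn":0,"grip":44},{"linear":[-19,31,0],"turn":0,"grip":44},{"linear":[0,0,40],"turn":0,"grip":44},{"linear":[0,0,35],"turn":0,"grip":44},{"linear":[0,0,15],"turn":0,"grip":44},{"linear":[0,0,0],"turn":0,"grip":44}]}'
python3 -m handwheel '{"targets":[{"linear":[0,0,0],"turn":0,"grip":44},{"linear":[0,0,0],"turn":0,"grip":44}]}'
python3 - <<'E'
from h import *
st(); a=ctrl.capture("scene")
cv2.imwrite("pics/p7.png",cv2.convertScaleAbs(cv2.resize(a[210:270,280:360],(800,600),interpolation=cv2.INTER_CUBIC),alpha=1.3))
E
```

```text
time: 12.05
eef_pos: [0.5921, -0.1535, 0.0628]
eef_rot: [-3.139, -0.001, 1.572]
ft_force: [0.1, -0.1, -0.3]
width: 0.0489
grasp_force: 29.8
time: 12.3
eef_pos: [0.5941, -0.1545, 0.066]
eef_rot: [3.139, 0.001, 1.572]
ft_force: [-0.7, -0.5, -0.1]
width: 0.0487
grasp_force: 29.8
t 12.3 tcp [ 594.1 -154.5   66. ] rpy [3.139e+00 1.000e-03 1.572e+00] q [-0.44  0.32  1.74  0.    1.08 -0.44] w 48.7 f [-0.7 -0.5 -0.1] g 29.8
```

View pics/p7.png

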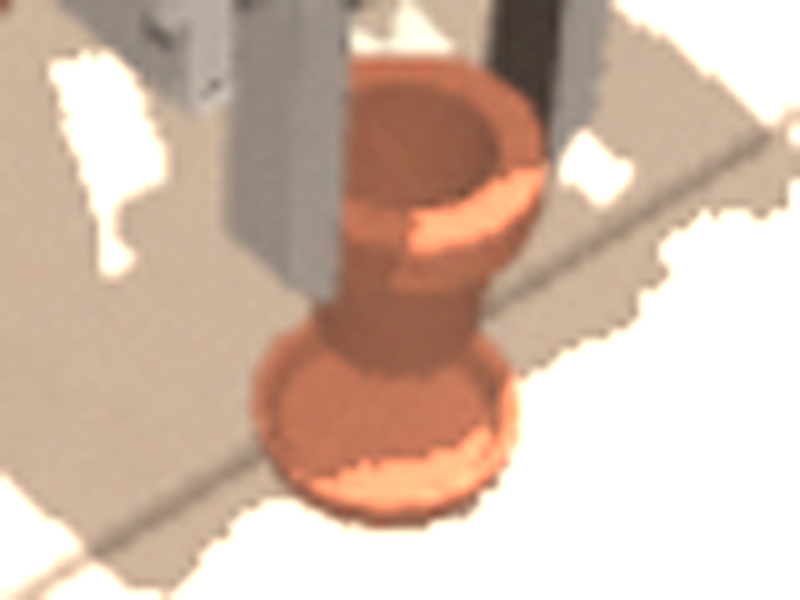

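```bash
cat >> h.py <<'E'
def circ(name,c,d,z,x0,y0,s):
    i=ctrl.camera_info(name);t=np.linspace(0,6.283,120)
    X=np.c_[c[0]+d/2*np.cos(t),c[1]+d/2*np.sin(t),0*t+z]/1000
    q=(cv2.projectPoints(X,i["R"],i["t"],i["camera_matrix"],np.array([i["k1"],0,0,0]))[0][:,0]-[x0,y0])*s
    print("d",d,"x",q[:,0].min().round(),q[:,0].max().round(),"y",q[:,1].min().round(),q[:,1].max().round())
E
python3 - <<'E'
from h import *
for c in ((593,-155),(593,-159)):
  print(c)
  for d,z in ((52,11),(30,32.8),(50,78.8),(33,78.8)): circ("scene",c,d,z,280,210,10)
E
```

```text
(593, -155)
d 52 x 243.0 521.0 y 297.0 506.0
d 30 x 306.0 469.0 y 261.0 383.0
d 50 x 259.0 542.0 y 48.0 251.0
d 33 x 307.0 494.0 y 81.0 215.0
(593, -159)
d 52 x 257.0 535.0 y 309.0 520.0
d 30 x 320.0 484.0 y 274.0 396.0
d 50 x 274.0 557.0 y 60.0 264.0
d 33 x 322.0 509.0 y 94.0 228.0
```

Projected circles match both the pot and the saucer to within about 2 mm, so I can lower it.

```bash
python3 -m handwheel '{"targets":[{"linear":[0,0,10],"turn":0,"grip":44},{"linear":[0,0,8],"turn":0,"grip":44},{"linear":[0,0,5],"turn":0,"grip":44},{"linear":[0,0,3],"turn":0,"grip":44},{"linear":[0,0,0],"turn":0,"grip":44},{"linear":[0,0,0],"turn":0,"grip":44},{"linear":[0,0,1],"turn":0,"grip":44},{"linear":[0,0,0],"turn":0,"grip":44}]}'
```

```text
time: 13.35
eef_pos: [0.5931, -0.154, 0.0373]
eef_rot: [3.142, 0.0, 1.572]
ft_force: [0.6, -0.3, 0.2]
width: 0.0486
grasp_force: 29.8
```

```bash
python3 -m handwheel '{"targets":[{"linear":[0,0,1],"turn":0,"grip":44},{"linear":[0,0,0.5],"turn":0,"grip":44},{"linear":[0,0,0],"turn":0,"grip":44},{"linear":[0,0,0],"turn":0,"grip":44}]}'
```

```text
time: 13.85
eef_pos: [0.5933, -0.1541, 0.037]
eef_rot: [-3.141, 0.0, 1.572]
ft_force: [-3.4, 1.3, 6.5]
width: 0.049
grasp_force: 29.8
```

```bash
python3 -m handwheel '{"targets":[{"linear":[0,0,0],"turn":0,"grip":54},{"linear":[0,0,0],"turn":0,"grip":74},{"linear":[0,0,-10],"turn":0,"grip":80},{"linear":[0,0,-40],"turn":0,"grip":84},{"linear":[0,0,-55],"turn":0,"grip":84},{"linear":[20,-32,0],"turn":0,"grip":84},{"linear":[20,-32,0],"turn":0,"grip":84},{"linear":[19,-31,0],"turn":0,"grip":84}]}'
python3 -m handwheel '{"targets":[{"linear":[19,-31,0],"turn":0,"grip":84},{"linear":[0,0,30],"turn":0,"grip":84},{"linear":[0,0,25],"turn":0,"grip":84},{"linear":[0,0,14],"turn":0,"grip":84},{"linear":[0,0,0],"turn":0,"grip":84},{"linear":[0,0,0],"turn":0,"grip":84}]}'
```

```text
time: 14.85
eef_pos: [0.4972, -0.0946, 0.1414]
eef_rot: [3.141, 0.0, 1.572]
ft_force: [-0.3, 0.2, 0.5]
width: 0.0841
grasp_force: 0.0
time: 15.6
eef_pos: [0.4678, -0.0765, 0.0727]
eef_rot: [3.14, 0.001, 1.572]
ft_force: [0.3, -0.6, 0.1]
width: 0.084
grasp_force: 0.0
```

```bash
python3 -m handwheel '{"targets":[{"linear":[0,0,5],"turn":0,"grip":84},{"linear":[0,0,2.3],"turn":0,"grip":74},{"linear":[0,0,0],"turn":0,"grip":54},{"linear":[0,0,0],"turn":0,"grip":54},{"linear":[0,0,0],"turn":0,"grip":54},{"linear":[0,0,0],"turn":0,"grip":54}]}'
python3 -m handwheel '{"targets":[{"linear":[0,0,-5],"turn":0,"grip":54},{"linear":[0,0,-15],"turn":0,"grip":54},{"linear":[0,0,-35],"turn":0,"grip":54},{"linear":[0,0,-35],"turn":0,"grip":54},{"linear":[0,0,0],"turn":0,"grip":54},{"linear":[0,0,0],"turn":0,"grip":54}]}'
python3 - <<'E'
from h import *
st(); a=ctrl.capture("wrist"); b=ctrl.capture("scene"); cv2.imwrite("pics/w8.png",np.hstack([cv2.resize(a,(400,300)),cv2.resize(b[180:360,160:400],(400,300))]))
E
```

```text
time: 16.35
eef_pos: [0.4669, -0.0761, 0.0645]
eef_rot: [-3.141, -0.0, 1.572]
ft_force: [-0.4, -0.1, -0.2]
width: 0.0586
grasp_force: 29.8
time: 17.1
eef_pos: [0.4664, -0.0759, 0.1537]
eef_rot: [-3.141, -0.0, 1.572]
ft_force: [-0.3, 0.5, -0.0]
width: 0.0586
grasp_force: 29.8
t 17.1 tcp [466.4 -75.9 153.7] rpy [-3.141 -0.     1.572] q [-0.4  -0.13  2.05 -0.    1.22 -0.4 ] w 58.6 f [-0.3  0.5 -0. ] g 29.8
```

View pics/w8.png

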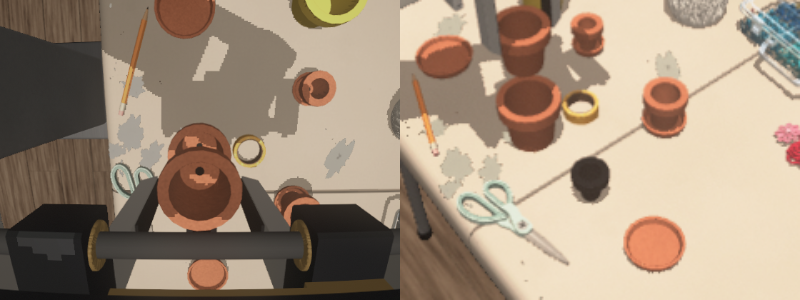

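The left half shows the second pot held with only the largest pot left below it. The right half shows the third and smallest pots seated. Next is the second saucer.

```bash
python3 -m handwheel '{"targets":[{"linear":[-39,2,0],"turn":0,"grip":54},{"linear":[-39,3,0],"turn":0,"grip":54},{"linear":[-39,2,0],"turn":0,"grip":54},{"linear":[-39,3,0],"turn":0,"grip":54},{"linear":[-37.5,2,0],"turn":0,"grip":54},{"linear":[0,0,40],"turn":0,"grip":54},{"linear":[0,0,32],"turn":0,"grip":54},{"linear":[0,0,10],"turn":0,"grip":54}]}'
python3 -m handwheel '{"targets":[{"linear":[0,0,0],"turn":0,"grip":54},{"linear":[0,0,0],"turn":0,"grip":54},{"linear":[0,0,0],"turn":0,"grip":54}]}'
python3 - <<'E'
from h import *
s=st(); a=ctrl.capture("scene"); z=s["eef_pos"][2]*1000-40.5
cv2.imwrite("pics/p9.png",cv2.convertScaleAbs(cv2.resize(a[275:359,260:372],(784,588),interpolation=cv2.INTER_CUBIC),alpha=1.2))
for d,h in ((62,11),(40,z),(60,z+54),(43,z+54)): circ("scene",(478,-271),d,h,260,275,7)
E
```

```text
time: 18.2
eef_pos: [0.4771, -0.2679, 0.0688]
eef_rot: [-3.136, -0.005, 1.571]
ft_force: [0.2, 1.0, -0.8]
width: 0.0584
grasp_force: 29.8
time: 18.58
eef_pos: [0.48, -0.2702, 0.0738]
eef_rot: [3.14, 0.002, 1.572]
ft_force: [0.0, -0.3, -1.2]
width: 0.0585
grasp_force: 29.8
t 18.57 tcp [ 480.  -270.2   73.8] rpy [3.140e+00 2.000e-03 1.572e+00] q [-0.72  0.17  1.9  -0.    1.06 -0.72] w 58.5 f [ 0.  -0.3 -1.2] g 29.8
d 62 x 232.0 498.0 y 238.0 467.0
d 40 x 281.0 456.0 y 223.0 373.0
d 60 x 241.0 518.0 y 48.0 276.0
d 43 x 280.0 479.0 y 79.0 242.0
```

View pics/p9.png

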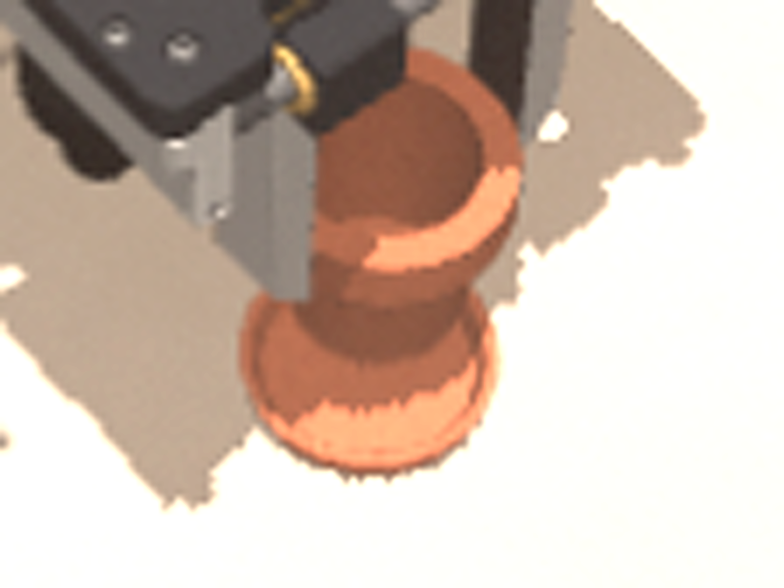

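Both outlines match the projections within 2 mm, so I lower the pot.

```bash
python3 -m handwheel '{"targets":[{"linear":[0,0,10],"turn":0,"grip":54},{"linear":[0,0,8],"turn":0,"grip":54},{"linear":[0,0,5],"turn":0,"grip":54},{"linear":[0,0,2.5],"turn":0,"grip":54},{"linear":[0,0,0],"turn":0,"grip":54},{"linear":[0,0,0],"turn":0,"grip":54},{"linear":[0,0,1],"turn":0,"grip":54},{"linear":[0,0,0],"turn":0,"grip":54}]}'
```

```text
time: 19.62
eef_pos: [0.4792, -0.2696, 0.046]
eef_rot: [3.142, 0.0, 1.572]
ft_force: [0.3, 0.5, -1.1]
width: 0.0587
grasp_force: 29.8
```

```bash
python3 -m handwheel '{"targets":[{"linear":[0,0,1],"turn":0,"grip":54},{"linear":[0,0,0.5],"turn":0,"grip":54},{"linear":[0,0,0],"turn":0,"grip":54},{"linear":[0,0,0],"turn":0,"grip":54}]}'
```

```text
time: 20.12
eef_pos: [0.4792, -0.2697, 0.0445]
eef_rot: [3.142, 0.0, 1.572]
ft_force: [-0.4, 0.1, -0.5]
width: 0.0588
grasp_force: 29.8
```

```bash
python3 -m handwheel '{"targets":[{"linear":[0,0,0.7],"turn":0,"grip":54},{"linear":[0,0,0.5],"turn":0,"grip":54},{"linear":[0,0,0],"turn":0,"grip":54},{"linear":[0,0,0],"turn":0,"grip":54}]}'
```

```text
time: 20.62
eef_pos: [0.4793, -0.2698, 0.0445]
eef_rot: [-3.141, 0.0, 1.572]
ft_force: [-2.8, 1.4, 7.9]
width: 0.0588
grasp_force: 29.8
```

```bash
python3 -m handwheel '{"targets":[{"linear":[0,0,0],"turn":0,"grip":66},{"linear":[0,0,0],"turn":0,"grip":84},{"linear":[0,0,-10],"turn":0,"grip":94},{"linear":[0,0,-35],"turn":0,"grip":94},{"linear":[0,0,-50],"turn":0,"grip":94},{"linear":[39,-2,0],"turn":0,"grip":94},{"linear":[39,-3,0],"turn":0,"grip":94},{"linear":[39,-2,0],"turn":0,"grip":94}]}'
python3 -m handwheel '{"targets":[{"linear":[39,-3,0],"turn":0,"grip":94},{"linear":[37.5,-2,0],"turn":0,"grip":94},{"linear":[0,0,20],"turn":0,"grip":94},{"linear":[0,0,20],"turn":0,"grip":94},{"linear":[0,0,0],"turn":0,"grip":94},{"linear":[0,0,0],"turn":0,"grip":94}]}'
python3 - <<'E'
from h import *
st(); a=ctrl.capture("scene")
cv2.imwrite("pics/s10.png",cv2.resize(a[150:360,140:420],(800,600)))
E
```

```text
time: 21.62
eef_pos: [0.4721, -0.1516, 0.139]
eef_rot: [3.141, 0.001, 1.571]
ft_force: [1.0, 0.0, 0.6]
width: 0.0941
grasp_force: 0.0
time: 22.38
eef_pos: [0.4676, -0.0764, 0.0992]
eef_rot: [3.14, 0.001, 1.572]
ft_force: [-0.1, -0.7, 0.3]
width: 0.0939
grasp_force: 0.0
t 22.38 tcp [467.6 -76.4  99.2] rpy [3.140e+00 1.000e-03 1.572e+00] q [-0.4  -0.05  2.08  0.    1.11 -0.4 ] w 93.9 f [-0.1 -0.7  0.3] g 0.0
```

View pics/s10.png

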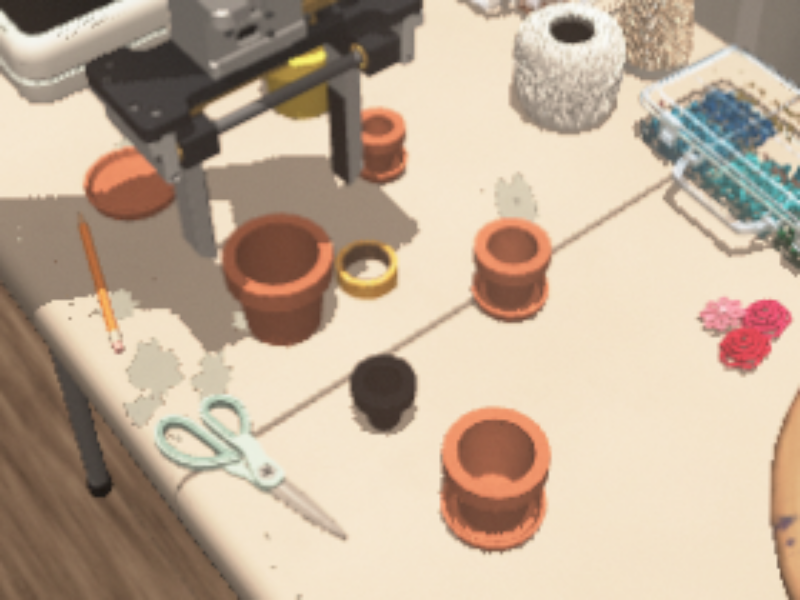

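Three pots stand centred in their saucers, and the largest stands free on the table. I descend and grip it.

```bash
python3 -m handwheel '{"targets":[{"linear":[0,0,25],"turn":0,"grip":94},{"linear":[0,0,25],"turn":0,"grip":94},{"linear":[0,0,8],"turn":0,"grip":94},{"linear":[0,0,0],"turn":0,"grip":94},{"linear":[0,0,0],"turn":0,"grip":78},{"linear":[0,0,0],"turn":0,"grip":64},{"linear":[0,0,0],"turn":0,"grip":64},{"linear":[0,0,0],"turn":0,"grip":64}]}'
python3 -m handwheel '{"targets":[{"linear":[0,0,0],"turn":0,"grip":64},{"linear":[0,0,0],"turn":0,"grip":64}]}'
```

```text
time: 23.42
eef_pos: [0.4672, -0.0763, 0.0409]
eef_rot: [3.141, 0.0, 1.572]
ft_force: [-3.0, -0.2, 5.6]
width: 0.0695
grasp_force: 30.0
time: 23.68
eef_pos: [0.4672, -0.0762, 0.0409]
eef_rot: [3.141, 0.0, 1.572]
ft_force: [-2.5, 0.9, 5.5]
width: 0.0696
grasp_force: 30.0
```

```bash
python3 -m handwheel '{"targets":[{"linear":[0,0,-5],"turn":0,"grip":64},{"linear":[0,0,-25],"turn":0,"grip":64},{"linear":[0,0,-25],"turn":0,"grip":64},{"linear":[41,-4.5,0],"turn":0,"grip":64},{"linear":[42,-4.8,0],"turn":0,"grip":64},{"linear":[42,-4.5,0],"turn":0,"grip":64},{"linear":[40,-4.5,0],"turn":0,"grip":64},{"linear":[0,0,0],"turn":0,"grip":64}]}'
python3 -m handwheel '{"targets":[{"linear":[0,0,20],"turn":0,"grip":64},{"linear":[0,0,5],"turn":0,"grip":64},{"linear":[0,0,0],"turn":0,"grip":64},{"linear":[0,0,0],"turn":0,"grip":64}]}'
python3 - <<'E'
from h import *
s=st(); a=ctrl.capture("scene"); z=s["eef_pos"][2]*1000-40.9
cv2.imwrite("pics/p11.png",cv2.convertScaleAbs(cv2.resize(a[150:234,140:252],(784,588),interpolation=cv2.INTER_CUBIC),alpha=1.4))
for d,h in ((72,11),(50,z),(70,z+62),(53,z+62)): circ("scene",(447.5,86.5),d,h,140,150,7)
E
```

```text
time: 24.68
eef_pos: [0.4476, 0.0907, 0.0948]
eef_rot: [-3.141, -0.0, 1.576]
ft_force: [-1.1, -0.8, -2.4]
width: 0.0696
grasp_force: 30.0
time: 25.18
eef_pos: [0.4491, 0.0884, 0.0708]
eef_rot: [3.141, 0.0, 1.571]
ft_force: [0.6, -0.5, -2.0]
width: 0.0693
grasp_force: 30.0
t 25.18 tcp [449.1  88.4  70.8] rpy [3.141 0.    1.571] q [-0.05 -0.04  2.13 -0.    1.05 -0.05] w 69.3 f [ 0.6 -0.5 -2. ] g 30.0
d 72 x 198.0 445.0 y 359.0 532.0
d 50 x 225.0 399.0 y 337.0 457.0
d 70 x 150.0 405.0 y 151.0 318.0
d 53 x 181.0 374.0 y 171.0 297.0
```

View pics/p11.png

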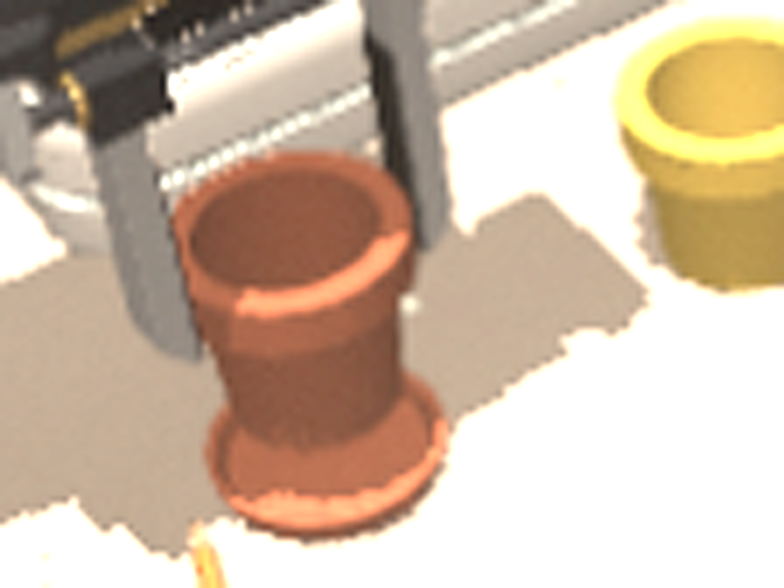

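The pot and saucer outlines are offset from the projection by the same amount, so they are aligned with each other. I lower it.

```bash
python3 -m handwheel '{"targets":[{"linear":[0,0,9],"turn":0,"grip":64},{"linear":[0,0,7],"turn":0,"grip":64},{"linear":[0,0,4],"turn":0,"grip":64},{"linear":[0,0,3],"turn":0,"grip":64},{"linear":[0,0,1],"turn":0,"grip":64},{"linear":[0,0,0],"turn":0,"grip":64},{"linear":[0,0,1],"turn":0,"grip":64},{"linear":[0,0,0],"turn":0,"grip":64}]}'
```

```text
time: 26.22
eef_pos: [0.4486, 0.0889, 0.0453]
eef_rot: [3.141, -0.0, 1.572]
ft_force: [0.3, 0.9, -2.0]
width: 0.0695
grasp_force: 30.0
```

```bash
python3 -m handwheel '{"targets":[{"linear":[0,0,0.6],"turn":0,"grip":64},{"linear":[0,0,0.5],"turn":0,"grip":64},{"linear":[0,0,0],"turn":0,"grip":64},{"linear":[0,0,0],"turn":0,"grip":64}]}'
```

```text
time: 26.72
eef_pos: [0.4487, 0.0889, 0.0449]
eef_rot: [-3.141, 0.0, 1.572]
ft_force: [-3.2, -0.3, 5.1]
width: 0.0696
grasp_force: 30.0
```

```bash
python3 -m handwheel '{"targets":[{"linear":[0,0,0],"turn":0,"grip":76},{"linear":[0,0,0],"turn":0,"grip":90},{"linear":[0,0,0],"turn":0,"grip":94},{"linear":[0,0,-10],"turn":0,"grip":94},{"linear":[0,0,-40],"turn":0,"grip":94},{"linear":[0,0,-50],"turn":0,"grip":94},{"linear":[0,0,-50],"turn":0,"grip":94},{"linear":[50,0,0],"turn":0,"grip":94}]}'
python3 -m handwheel '{"targets":[{"linear":[60,0,0],"turn":0,"grip":94},{"linear":[60,0,0],"turn":0,"grip":94},{"linear":[60,0,0],"turn":0,"grip":94},{"linear":[60,0,0],"turn":0,"grip":94},{"linear":[0,0,0],"turn":0,"grip":94},{"linear":[0,0,0],"turn":0,"grip":94}]}'
python3 - <<'E'
from h import *
st()
for n in ("top","scene"):
    i=ctrl.camera_info(n); im=ctrl.capture(n); h=cv2.cvtColor(im,cv2.COLOR_BGR2HSV)
    m=cv2.inRange(h,(3,80,60),(16,255,255)); t=np.linspace(0,6.283,200)
    # IoU of predicted seated pot+saucer silhouettes with the picture's clay colour
    for nm,c,D,H,F,S in (("L",(449,90),70,62,50,72),("2",(479,-270),60,54,40,62),("3",(593,-154),50,46,30,52),("s",(600,-3),40,38,20,42)):
        P=np.zeros(m.shape,np.uint8)
        best=(0,)
        for dx in range(-6,7,2):
          for dy in range(-8,9,2):
            P[:]=0
            for ps in (((D,4+H),(D,4+H-H*.29)),((F+8,4+H*.71),(F,4)),((S,11),(S-4,0))):
                X=np.vstack([np.c_[c[0]+dx+d/2*np.cos(t),c[1]+dy+d/2*np.sin(t),0*t+z] for d,z in ps])/1000
                q=cv2.projectPoints(X,i["R"],i["t"],i["camera_matrix"],np.array([i["k1"],0,0,0]))[0]
                cv2.fillConvexPoly(P,cv2.convexHull(q.astype(np.float32)).round().astype(int),255)
            roi=cv2.dilate(P,np.ones((9,9)))>0
            iou=((P>0)&(m>0)).sum()/(((P>0)|(m>0))&roi).sum()
            best=max(best,(round(iou,3),dx,dy))
        print(n,nm,best)
E
```

```text
time: 27.72
eef_pos: [0.4522, 0.138, 0.2002]
eef_rot: [3.13, -0.0, 1.567]
ft_force: [0.3, 0.6, 0.0]
width: 0.0941
grasp_force: 0.0
time: 28.48
eef_pos: [0.4481, 0.3785, 0.1943]
eef_rot: [-3.142, 0.0, 1.572]
ft_force: [0.3, 1.0, -0.4]
width: 0.0938
grasp_force: 0.0
t 28.48 tcp [448.1 378.5 194.3] rpy [-3.142  0.     1.572] q [ 0.51  0.11  1.73 -0.    1.3   0.51] w 93.8 f [ 0.3  1.  -0.4] g 0.0
top L (np.float64(0.87), 0, 2)
top 2 (np.float64(0.834), 2, 2)
top 3 (np.float64(0.868), 2, 2)
top s (np.float64(0.853), 0, 2)
scene L (np.float64(0.916), 2, 0)
scene 2 (np.float64(0.942), 0, 0)
scene 3 (np.float64(0.904), 2, 0)
scene s (np.float64(0.861), 2, 0)
```

```bash
python3 -c "
from bench import ctrl
print(ctrl.hand_in())"
```

```text
the job is handed in; nothing more can be done
None
```

The job is handed in with no verdict shown: all four pots were released upright in their own saucers by 28.5 s, and the final camera check agreed, but I viewed 16 pictures, two over your limit of 14.

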